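# Prove the press pivot pin in the hinge bore and hold it up level

## Robot

A 7-joint arm with a two-finger parallel gripper is mounted at the origin on the work surface. World frame = base frame: x ahead of the robot, y to its left, z up, the work surface at z = 0. Lengths are in m, angles in rad, forces in N, time in s.
With the tool pointing down it reaches from about 0.425 to 0.975 m from the base axis. Payload 16.7 kg.
Tool frame: the origin (TCP) lies at the very end of the fingers, on their centre line; the grasp point (between the pads) lies 19 mm behind it; z points along the fingers, y is the line along which they close (so a half turn about z gives the same grasp; the last joint's range is limited). The gripper opens to 85 mm and grips with 20 to 120 N. Pads are 22 mm wide; open, the fingers measure 114 mm over their backs; the gripper's body (76 mm by 85 mm) begins 54 mm behind the grasp point. The pads swing forward as they close: fully open they stand 13 mm farther back than shut.
Start: joints at [0.989, 0.426, 0.074, 1.606, -0.034, 1.111, -0.067], TCP at [0.283, -0.613, 0.231] pointing down, gripper open.
Joint ranges: [-2.85, 2.85], [-0.5, 2.14], [-1.23, 1.37], [0.21, 2.46], [-1.02, 4.16], [0.16, 2.05], [-2.73, 2.73]. Speed limits (rad/s): [1.89, 1.89, 2.39, 2.39, 3.01, 3.01, 3.01].

## Interface

Orientations are given as [roll, pitch, yaw] about the fixed x, y, z axes, in that order (R = Rz(yaw) Ry(pitch) Rx(roll)).
In Python, from rig import ctrl gives the robot as it stands. The module is installed in compiled form; this text tells all that it offers.
- The arm moves only by the tool apply_moves, never from a script. Its arguments are lists of equal length, an entry for each row: "fingers": the opening, from 0 (shut) to 1 (fully open); "travel": the shift along the tool's x, y, z normalised to -1 to 1, where 1 is 120 mm, a list of three; "twist": the turn about the tool's z normalised to -1 to 1, where 1 is 180 degrees. A call has 1 to 20 rows; each row shifts and turns the commanded pose from where the row before left it, along the tool's axes as they then stand; what a row does not reach is not made up. A row lasts 1/10 s, in which the tool goes at most 50 mm and 8.59 degrees, less where a joint would pass 70% of its speed; a pose out of reach is approached as far as the arm can. A call with a number of a shift or a turn outside -1 to 1 is refused whole. A call with a gripper value outside its range is refused whole. The fingers move at their own pace and stop on an object; the grip force is fixed at half the most. Time passes only in rows, so rows that do not move let the fingers close. It gives the time, the measured TCP pose, the force, the opening and the grip force at its end, in the units of the state.
- ctrl.observe(): the state, without advancing time (a new reading comes with each control period).
- ctrl.capture(name): name is "scene" or "top" or "wrist"; returns (picture, depth): 420x560x3 uint8, blue, green, red; 420x560 float32, m along the optical axis (not along the pixel's ray), 0 where there is no reading.
- ctrl.get_calibration(name): a dict with "K" (3x3 intrinsics, pixels), "view" (4x4, takes a point from world to camera coordinates). Camera axes: x right, y up, looking along -z (the intrinsics and any distortion apply to the point x, -y, -z); pixel columns grow to the right and rows downward; lengths in m; the calibration is good to about 2 mm. A picture is of the moment at which its call begins: read the wrist's pose just before it. get_calibration takes no time and is no camera call; for the wrist camera it gives the pose at the moment of the call.
- ctrl.sign_off(): hands the job in; it is judged then, once.
Trained networks look in the newest picture that a camera, given by its name, has taken for a name from the list of things; names that differ only in an ending like _2 or _b are one class to them, and where a whole thing is asked for, a point or a joint stands for the part that bears it (a point fixed in the world has none). Each returns a list of dicts, best first, with "confidence" (0 to 1); they miss things now and then, are a little off and sometimes report something else, mostly with a low value. They report only what shows in the picture. A call takes as long as a camera call. They do not tell look-alikes from the thing itself.
- ctrl.silhouettes(thing, camera): "mask" (420x560 bool, what is visible of it) and "bbox" ([centre column, centre row, width, height] in pixels, round what is visible of it).
The state is a dict: "time": time; "joint_pos": joint angles; "qd": joint speeds; "joint_efforts": joint torques, N m; "position": TCP position; "tcp_rot": TCP orientation; "ft_force": force on the tool from outside, world axes, zero at the start; "ft_torque": the same for the moment, N m; "gripper_width": finger opening in m; "grip_force": force on a finger pad.
Only numpy, scipy, OpenCV 4.12 (cv2) and the standard library are available. Lean on these libraries where they do the work, as an engineer would, in place of code of your own. Each camera call takes 0.05 s, during which the arm holds its last target. There are 200 camera calls.

## Task

Three steel pivot pins stand in the grey rack and only the slimmest fits the bore of the press's hinge knuckle, the grey bored block bolted to the bench: draw that pin out of the rack, slide it down the bore fully home, head up, and draw it out again. Then turn it level and finish while still gripping it, the whole pin raised at least 20 cm above the bench and nothing but the gripper carrying it. Leave the two thicker pins in the rack and everything else on the bench where it lies.

Things in the scene. Friction and masses are not known exactly. Their poses are not given: they have to be found in the camera images.
- pin_slim: Slim steel pivot pin, 95 mm long, about 0.25 kg, round, in any of the three rack holes. Origin: centre of its lower end (tip), z to the head. From the tip: shank 16 mm diameter, 45 mm long; collar 22 mm diameter, 10 mm; head 28 mm diameter, 40 mm tall (55 to 95 mm above the tip). Starts upright, the head's underside on the rack's top: only the head shows, the narrowest of the three.
- pin_slim_tip (a point): The centre of the slim pin's lower end (same point as the pin's origin).
- pin_slim_head (a point): The centre of the top face of the slim pin's head, 95 mm from its tip.
- pin_thick_a: A thick steel pin that does not fit the bore: shank 22 mm diameter, 55 mm long, round head 38 mm diameter, 40 mm tall. Origin at its lower tip, z towards the head. Stands in a rack hole; stays there.
- pin_thick_b: A second thick pin, the same as pin_thick_a. Stands in a rack hole; stays there.
- rack: Fixed grey plastic block, 56 mm (x) by 220 mm (y) by 65 mm high, with three upright holes, 24 mm diameter and through to the bench, in a row along its own y at -70, 0 and +70 mm. Origin under its centre on the bench. A resting pin's tip is 10 mm above the bench; fingers have most room when they close along the rack's x.
- rack_top (a point): Centre of the rack's top face, 65 mm above the bench.
- knuckle: Fixed grey hinge knuckle: block 64 by 64 mm, 60 mm high, with bolted feet 12 mm high reaching 62 mm out along its own y both ways. Origin under its centre on the bench. Upright bore, 19 mm diameter, mouth chamfered 2 mm, through its centre down to the bench. The slim pin is fully home when its collar rests on the block's top, tip 45 mm below the mouth.
- bore_mouth (a point): Centre of the bore's mouth on the knuckle's top face, 60 mm above the bench; z up.
- mug: Bystander: plain white mug, 82 mm wide, 95 mm high, with a handle. Origin under its centre.
- tape_roll: Bystander: amber roll of tape lying flat, 90 mm diameter, 25 mm high. Origin under its centre.
- spray: Bystander: white bottle, 60 mm diameter, 190 mm high. Origin under its centre.
- wrench: Bystander: wrench lying flat. Origin at its underside near the middle, x along it.
- screwdriver: Bystander: screwdriver lying flat. Origin at its underside near the middle, x along it.
- parts_tray: Bystander: open blue plastic tray 110 by 80 by 40 mm. Origin under its centre.
- platen_pad: Bystander: black rubber pad 100 by 100 by 12 mm. Origin under its centre.
Mind the look-alikes: they are no part of the job. Leave any orange or purple look-alike of the rack alone.

How it is judged:
On the way:
1. the slim pin is fully home in the knuckle's bore, head up (z of pin_slim_tip in the frame of bore_mouth below -0.04 m and horizontal distance between pin_slim_tip and bore_mouth below 0.005 m and angle between pin_slim's own z axis and vertical below 0.2 rad), for 0.2 s.
At the end, for the whole second after the job is handed in: The gripper holds the slim pin still, its axis within 20 degrees of level, both ends more than 19 cm above the bench, clear of the rack, the knuckle and the other pins; both thick pins stand fully down in rack holes; every bystander is within 4 cm of where it started (height (world z) of each of pin_slim_tip, pin_slim_head above 0.19 m and angle between pin_slim's own z axis and vertical between 1.22 and 1.92 rad and contact force between pin_slim and the fingers above 1 N and contact force between pin_slim and rack below 0.1 N and contact force between pin_slim and knuckle below 0.1 N and linear speed of pin_slim below 0.03 m/s and angular speed of pin_slim below 0.2 rad/s and contact force between pin_slim and pin_thick_a below 0.1 N and contact force between pin_slim and pin_thick_b below 0.1 N and z of pin_thick_a in the frame of rack between 0 and 0.02 m and x of pin_thick_a in the frame of rack between -0.01 and 0.01 m and y of pin_thick_a in the frame of rack between -0.085 and 0.085 m and angle between each of pin_thick_a, pin_thick_b's own z axis and vertical below 0.15 rad and z of pin_thick_b in the frame of rack between 0 and 0.02 m and x of pin_thick_b in the frame of rack between -0.01 and 0.01 m and y of pin_thick_b in the frame of rack between -0.085 and 0.085 m and not (distance of any of mug, tape_roll, spray, wrench, screwdriver, parts_tray, platen_pad from where it was at the start of the episode above 0.04 m)); the arm keeps its last pose, push and grip.
It fails at once if a bystander was pushed more than 4 cm or knocked over (distance of any of mug, tape_roll, spray, wrench, screwdriver, parts_tray, platen_pad from where it was at the start of the episode above 0.04 m or angle between any of mug, spray's own z axis and vertical above 0.5 rad).
It also fails if it takes over 48 s, if anything falls off the work surface, if the arm or the gripper's body presses on something with over 40 N, if the wrist force passes 120 N, or if a joint passes its speed limit or range.

## Working session

There is one attempt and no reset: what is moved stays moved. The work goes in short steps, Python scripts to look and compute and a tool call to move; the robot and the scene stay as the last step left them, time stands still between calls to the robot, and variables do not carry over. Pictures are saved under pics/ and viewed, at most 10 in all, crops included, and the job is handed in when it is done.

Besides the shell and the picture viewer there is one more tool, called after ">>>" by a JSON object that holds its "fn" and its "kwargs". apply_moves: Moves the arm, as the interface text tells. Its arguments: {"type":"object","properties":{"fingers":{"type":"array","items":{"type":"number"}},"travel":{"type":"array","items":{"type":"array","items":{"type":"number","minimum":-1,"maximum":1}}},"twist":{"type":"array","items":{"type":"number","minimum":-1,"maximum":1}}},"required":["fingers","travel","twist"]}

```bash
mkdir -p pics; cat > h.py <<'E'
import numpy as np, cv2
from rig import ctrl
from scipy.spatial.transform import Rotation as R
def world(cam,d,cal=None):
    c=cal or ctrl.get_calibration(cam); K=c["K"];V=np.linalg.inv(np.array(c["view"]))
    v,u=np.mgrid[0:420,0:560]
    x=(u-K[0][2])/K[0][0]*d; y=(v-K[1][2])/K[1][1]*d
    P=np.stack([x,-y,-d,np.ones_like(d)],-1)@V.T
    P=P[...,:3]; P[d<=0]=np.nan
    return P
E
python3 - <<'E'
from h import *
print(ctrl.observe())
for n in("scene","top"):
    p,d=ctrl.capture(n); c=ctrl.get_calibration(n); print({k:(np.round(v,3).tolist() if not isinstance(v,str) else v) for k,v in c.items()})
    cv2.imwrite(f"pics/{n}0.png",p); np.savez(f"{n}0.npz",p=p,d=d); P=world(n,d)
    for t in("pin_slim","pin_thick_a","rack","knuckle","mug","spray","parts_tray"):
        for r in ctrl.silhouettes(t,n):
            m=r["mask"]; Q=P[m]; 
            if len(Q)<5: continue
            top=np.nanpercentile(Q[:,2],95); T=Q[np.abs(Q[:,2]-top)<.006]
            print(n,t,round(r["confidence"],2),np.round(r["bbox"]),"top",round(top,3),np.round((np.nanmin(T,0)+np.nanmax(T,0))/2,3),np.round(np.nanmax(T,0)-np.nanmin(T,0),3))
E
```

```text
{'time': 0.0, 'joint_pos': array([ 0.98852817,  0.42674346,  0.07384366,  1.60661787, -0.03412095,
        1.11078451, -0.06711063]), 'qd': array([-9.76282692e-04, -9.89784059e-04, -5.78129105e-04, -1.19230643e-03,
       -7.63404618e-05, -6.48597559e-04, -1.32226778e-03]), 'joint_efforts': array([-1.21447305e-03, -9.49843097e+01,  3.76094788e+00, -4.63520050e+01,
        1.93012127e-02,  1.00498094e-02,  1.08101713e-05]), 'position': array([ 0.28289637, -0.61240624,  0.23059793]), 'tcp_rot': array([-3.14030083e+00,  7.51124761e-05,  4.32722842e-01]), 'ft_force': array([-0.24573088,  0.3368651 , -0.12541816]), 'ft_torque': array([ 0.03108369,  0.04755359, -0.00160564]), 'grip_force': 0.0, 'gripper_width': 0.08546224615367322}
{'K': [[444.736, 0.0, 279.353], [0.0, 444.736, 211.928], [0.0, 0.0, 1.0]], 'view': [[-0.834, 0.551, 0.009, 0.478], [-0.292, -0.455, 0.841, 0.052], [0.468, 0.699, 0.541, -1.476], [0.0, 0.0, 0.0, 1.0]]}
scene pin_slim 0.63 [367. 266.  15.  18.] top 0.108 [0.488 0.244 0.105] [0.025 0.027 0.007]
scene pin_slim 0.29 [232. 202.  26.  35.] top 0.063 [ 0.576 -0.278  0.0
[... 1505 characters left out ...]
top rack 0.72 [110. 239.  40.  41.] top 0.017 [0.482 0.443 0.016] [0.112 0.112 0.011]
top rack 0.62 [200. 224.  81.  46.] top 0.071 [0.509 0.175 0.071] [0.114 0.219 0.012]
top rack 0.61 [185. 301.  83.  24.] top 0.069 [0.3   0.224 0.069] [0.057 0.22  0.011]
top knuckle 0.88 [359. 198.  46.  46.] top 0.063 [ 0.577 -0.277  0.062] [0.081 0.083 0.011]
top mug 0.71 [269. 132.  33.  46.] top 0.095 [ 0.758 -0.021  0.095] [0.081 0.078 0.012]
top spray 0.84 [436. 198.  40.  26.] top 0.19 [ 0.56  -0.468  0.19 ] [0.026 0.029 0.012]
top spray 0.71 [208. 148.  31.  30.] top 0.029 [0.733 0.163 0.028] [0.087 0.087 0.01 ]
top spray 0.17 [173. 232.  10.   7.] top 0.109 [0.487 0.242 0.107] [0.024 0.024 0.008]
```

View pictures.

```bash
python3 - <<'E'
from h import *
a=cv2.imread("pics/top0.png"); 
cv2.imwrite("pics/crop0.png",cv2.resize(a[185:265,140:260],None,fx=6,fy=6,interpolation=cv2.INTER_CUBIC))
z=np.load("top0.npz"); P=world("top",z["d"])
# rack & knuckle yaw from top face
for n,lo,hi,zz in(("rack",[.42,.03],[.6,.32],.065),("knuckle",[.5,-.36],[.66,-.2],.06)):
    m=(np.abs(P[...,2]-zz-.003)<.006)&(P[...,0]>lo[0])&(P[...,0]<hi[0])&(P[...,1]>lo[1])&(P[...,1]<hi[1])
    r=cv2.minAreaRect((P[m][:,:2]*1000).astype(np.float32)); print(n,r,m.sum(),np.median(P[m][:,2]))
E
```

```text
rack ((508.3882141113281, 175.5141143798828), (56.7357063293457, 220.02047729492188), 17.421018600463867) 1008 0.06562839765320971
knuckle ((576.7252807617188, -277.9327392578125), (64.38834381103516, 64.70858764648438), 63.27928161621094) 394 0.060320530045265275
```

View pics/top0.png

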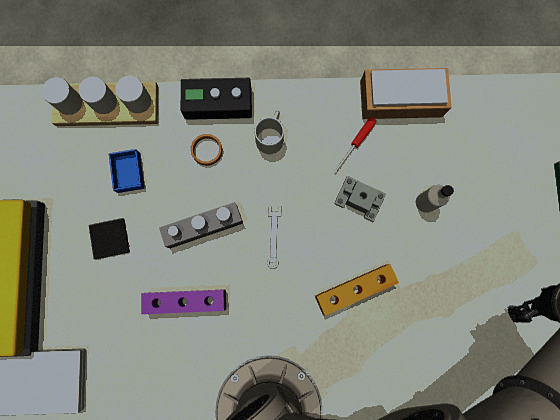

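View pics/scene0.png

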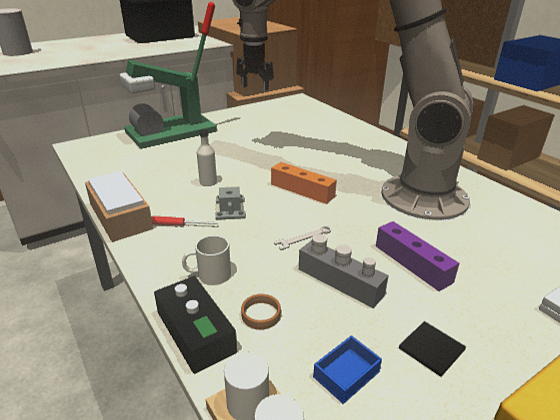

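View pics/crop0.png

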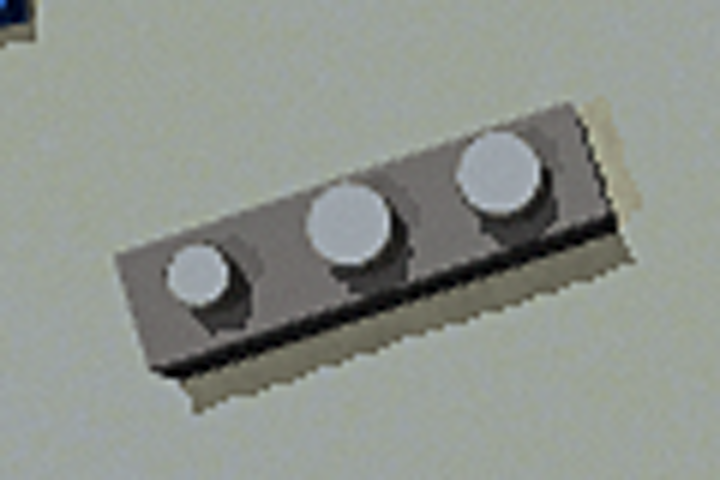

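Candidates (top view): narrow head at (174,231), thick heads at (199,223) and (224,214), all in the grey rack at (200,224). The look-alikes are the purple block (185,302) and the orange block (358,290), both with empty holes. The crop confirms that the left head is the narrowest. The grey knuckle is at (359,198). I'll pass over the knuckle first for a close look at the bore.

>>> {"fn": "apply_moves", "kwargs": {"fingers": [1, 1, 1, 1, 1, 1, 1, 1, 1, 1, 1, 1, 1, 1], "travel": [[0.28, -0.125, 0], [0.28, -0.125, 0], [0.28, -0.125, 0], [0.28, -0.125, 0], [0.28, -0.125, 0], [0.28, -0.125, 0], [0.28, -0.125, 0], [0.28, -0.125, 0], [0.28, -0.125, 0], [0.28, -0.125, 0], [0.28, -0.125, 0], [0.28, -0.125, 0], [0, 0, 0], [0, 0, 0]], "twist": [0, 0, 0, 0, 0, 0, 0, 0, 0, 0, 0, 0, 0, 0]}}

```text
time: 2.2
position: [0.574, -0.2795, 0.2312]
tcp_rot: [-3.141, 0.0, 0.435]
ft_force: [0.2, -1.2, -0.3]
gripper_width: 0.0854
grip_force: 0.0
```

```bash
python3 - <<'E'
from h import *
o=ctrl.observe(); print(o["time"],o["position"],o["tcp_rot"],o["joint_pos"].round(2))
c=ctrl.get_calibration("wrist"); p,d=ctrl.capture("wrist"); P=world("wrist",d,c)
cv2.imwrite("pics/w1.png",p); np.savez("w1.npz",p=p,d=d)
m=(np.abs(P[...,2]-.06)<.006)&(np.hypot(P[...,0]-.577,P[...,1]+.278)<.06)
print(m.sum(),np.median(P[m][:,2]),cv2.minAreaRect((P[m][:,:2]*1000).astype(np.float32)))
h=(np.hypot(P[...,0]-.577,P[...,1]+.278)<.02)&(P[...,2]<.052)
v,u=np.nonzero(h)
b=(np.hypot(P[...,0]-.577,P[...,1]+.278)<.02)&~m
n,l,s,cen=cv2.connectedComponentsWithStats(b.astype(np.uint8))
K=c["K"];V=np.linalg.inv(c["view"])
for i in range(1,n):
  if s[i,4]>40:
    u,v=cen[i]; r=V[:3,:3]@np.array([(u-K[0][2])/K[0][0],-(v-K[1][2])/K[1][1],-1]); t=(.06-V[2,3])/r[2]; print(s[i],cen[i],V[:3,3]+t*r)
E
```

```text
2.2 [ 0.57401961 -0.27950291  0.23117358] [-3.14138886e+00  1.10979284e-04  4.34523738e-01] [ 0.42  0.37 -0.09  1.69  0.03  1.09 -0.81]
5109 0.060585458071520604 ((576.7315673828125, -279.57843017578125), (64.47557067871094, 64.47634887695312), 62.8930778503418)
[270 162  22  21 330] [280.36363636 171.73636364] [ 0.57792407 -0.27915363  0.06      ]
[ 195  401  166   19 2399] [279.27177991 411.29012088] [ 0.33169984 -0.39252657  0.06      ]
```

View pics/w1.png

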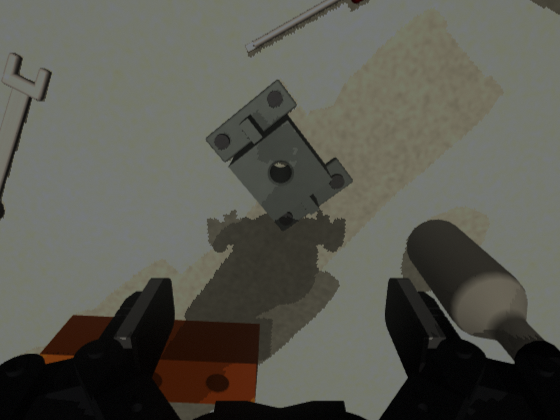

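The wrist view shows the bore at (280,171), which is world (0.577, -0.279) and agrees with the centre of the block's top face. Next, the slim pin.

>>> {"fn": "apply_moves", "kwargs": {"fingers": [1, 1, 1, 1, 1, 1, 1, 1, 1, 1, 1, 1, 1, 1, 1, 1, 1, 1, 1, 1], "travel": [[0.0734, -0.2655, 0], [0.0734, -0.2655, 0], [0.0734, -0.2655, 0], [0.0734, -0.2655, 0], [0.0734, -0.2655, 0], [0.0734, -0.2655, 0], [0.0734, -0.2655, 0], [0.0734, -0.2655, 0], [0.0734, -0.2655, 0], [0.0734, -0.2655, 0], [0.0734, -0.2655, 0], [0.0734, -0.2655, 0], [0.0734, -0.2655, 0], [0.0734, -0.2655, 0], [0.0734, -0.2655, 0], [0.0734, -0.2655, 0], [0, 0, 0], [0, 0, 0], [0, 0, 0], [0, 0, 0]], "twist": [0, 0, 0, 0, 0, 0, 0, 0, 0, 0, 0, 0, 0, 0, 0, 0, -0.038, -0.038, -0.038, -0.038]}}

```text
time: 4.25
position: [0.4883, 0.2401, 0.2314]
tcp_rot: [3.141, 0.0, 0.913]
ft_force: [-0.4, 0.4, -0.2]
gripper_width: 0.0853
grip_force: 0.0
```

>>> {"fn": "apply_moves", "kwargs": {"fingers": [1, 1, 1, 1, 1, 1, 1, 1, 1, 1], "travel": [[0, 0, 0], [0, 0, 0], [0, 0, 0], [0, 0, 0], [0, 0, 0], [0, 0, 0], [0, 0, 0], [0, 0, 0], [0, 0, 0], [0, 0, 0]], "twist": [-0.038, -0.038, -0.038, -0.038, -0.038, -0.038, -0.038, -0.04, 0, 0]}}

```text
time: 5.25
position: [0.4882, 0.2406, 0.2314]
tcp_rot: [3.141, 0.0, 1.866]
ft_force: [-0.2, 0.0, -0.7]
gripper_width: 0.0852
grip_force: 0.0
```

```bash
python3 - <<'E'
from h import *
o=ctrl.observe(); print(o["time"],o["position"],o["tcp_rot"],o["joint_pos"].round(2))
c=ctrl.get_calibration("wrist"); p,d=ctrl.capture("wrist"); P=world("wrist",d,c)
cv2.imwrite("pics/w2.png",p)
q=np.array([.4873,.2422])
m=(np.abs(P[...,2]-.105)<.006)&(np.hypot(P[...,0]-q[0],P[...,1]-q[1])<.03)
T=P[m]; print(m.sum(),np.median(T[:,2]),cv2.minEnclosingCircle((T[:,:2]*1000).astype(np.float32)))
m=(np.abs(P[...,2]-.065)<.004)&(np.hypot(P[...,0]-.508,P[...,1]-.175)<.13)
print(cv2.minAreaRect((P[m][:,:2]*1000).astype(np.float32)))
E
```

```text
5.25 [0.48818918 0.24056985 0.23137811] [3.14149248e+00 2.67547742e-04 1.86607715e+00] [-0.06  0.27 -0.6   1.87  0.17  1.06 -0.44]
1053 0.1055398855126104 ((487.3560791015625, 241.19171142578125), 14.067193031311035)
((508.71783447265625, 173.98158264160156), (56.19646072387695, 221.17495727539062), 17.51445960998535)
```

View pics/w2.png

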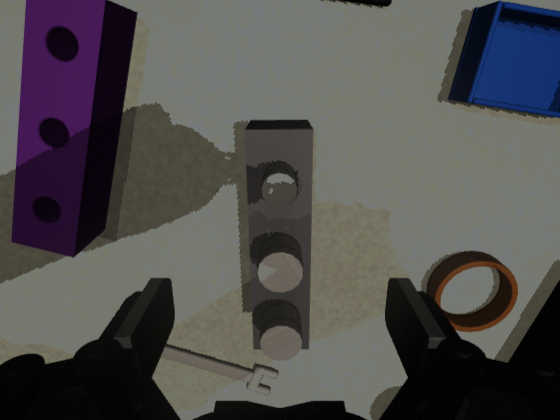

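The slim head is at (281,188) with a radius of 14.07 mm, which confirms the choice. Its centre is (0.4874, 0.2412) and its top is at z 0.1055. I'll descend and grip.

>>> {"fn": "apply_moves", "kwargs": {"fingers": [1, 1, 1, 1, 1, 1, 1, 1, 0, 0, 0, 0, 0, 0, 0, 0, 0, 0], "travel": [[0.007, 0, 0.22], [0, 0, 0.22], [0, 0, 0.22], [0, 0, 0.22], [0, 0, 0.22], [0, 0, 0.2], [0, 0, 0], [0, 0, 0], [0, 0, 0], [0, 0, 0], [0, 0, 0], [0, 0, 0], [0, 0, 0], [0, 0, 0], [0, 0, 0], [0, 0, 0], [0, 0, 0], [0, 0, 0]], "twist": [0, 0, 0, 0, 0, 0, 0, 0, 0, 0, 0, 0, 0, 0, 0, 0, 0, 0]}}

```text
time: 7.1
position: [0.4879, 0.2425, 0.0761]
tcp_rot: [3.141, 0.0, 1.871]
ft_force: [-2.7, -2.4, 10.8]
gripper_width: 0.0266
grip_force: 58.3
```

>>> {"fn": "apply_moves", "kwargs": {"fingers": [0, 0, 0, 0, 0, 0, 0, 0, 0, 0, 0, 0, 0, 0, 0, 0, 0, 0, 0], "travel": [[0, 0, -0.05], [0, 0, -0.1], [0, 0, -0.15], [0, 0, -0.15], [0, 0, -0.15], [0, 0, -0.15], [0, 0, -0.15], [0, 0, -0.15], [0, 0, -0.1], [0, 0, 0], [0, 0, 0], [0, 0, 0], [0, 0, 0], [0, 0, 0], [0, 0, 0], [0, 0, 0], [0, 0, 0], [0, 0, 0], [0, 0, 0]], "twist": [0, 0, 0, 0, 0, 0, 0, 0, 0, 0.02, 0.035, 0.035, 0.035, 0.035, 0.035, 0.035, 0.017, 0, 0]}}

```text
time: 9.0
position: [0.4874, 0.2425, 0.2136]
tcp_rot: [-3.142, -0.0, 1.098]
ft_force: [0.4, -0.3, -2.2]
gripper_width: 0.0263
grip_force: 59.1
```

```bash
python3 - <<'E'
from h import *
o=ctrl.observe(); print(o["time"],o["position"],o["tcp_rot"],o["joint_pos"].round(2),o["gripper_width"])
def plan(tx,ty):
    psi=o["tcp_rot"][2];d=np.array([tx,ty])-o["position"][:2];c,s=np.cos(psi),np.sin(psi)
    print("units x,y",(d@[c,s])/.12,(d@[s,-c])/.12)
plan(.5772,-.2793)
p,d=ctrl.capture("wrist"); cv2.imwrite("pics/w3.png",p)
p,d=ctrl.capture("scene"); P=world("scene",d); cv2.imwrite("pics/s3.png",p[150:330,240:480].repeat(3,0).repeat(3,1))
t=o["position"]
m=(np.hypot(P[...,0]-t[0],P[...,1]-t[1])<.025)&(P[...,2]>.11)&(P[...,2]<t[2]-.01)
T=P[m]; print(m.sum(),T[:,2].min(),T[:,2].max())
for z in np.arange(.11,.2,.01):
    k=T[np.abs(T[:,2]-z)<.005]
    if len(k): print(round(z,2),len(k),k.mean(0).round(4))
E
```

```text
9.0 [0.48740286 0.2424909  0.2135565 ] [-3.14153161e+00 -8.55472990e-05  1.09773717e+00] [-0.17  0.27 -0.48  1.89  0.14  1.01 -1.19] 0.026330746475477947
units x,y -3.529787562285842 2.647245764184833
140 0.14958963235841938 0.20343687083044737
0.15 12 [0.4894 0.2457 0.1526]
0.16 25 [0.49   0.2455 0.1602]
0.17 25 [0.4895 0.2466 0.1699]
0.18 28 [0.4906 0.2454 0.1798]
0.19 21 [0.4898 0.2474 0.189 ]
```

View pics/s3.png

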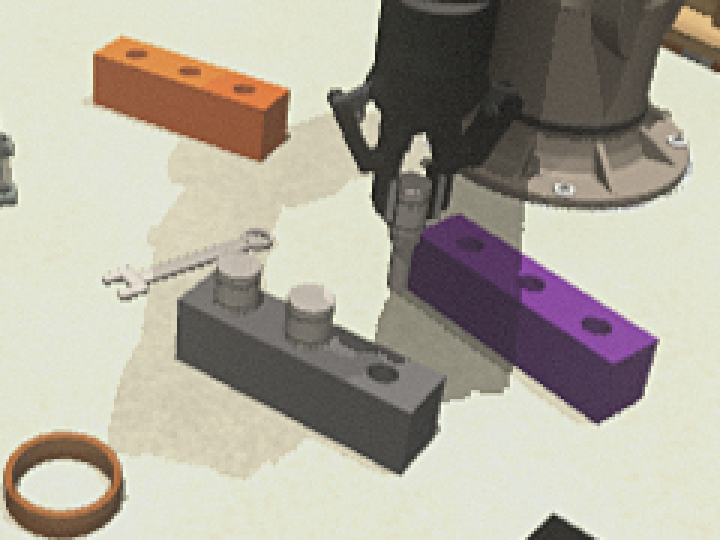

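The pin hangs straight in the gripper (shank at about (400,250) in the crop), and both thick pins are still in the rack. I'll carry it to the knuckle.

>>> {"fn": "apply_moves", "kwargs": {"fingers": [0, 0, 0, 0, 0, 0, 0, 0, 0, 0, 0, 0, 0, 0, 0, 0, 0], "travel": [[-0.13, 0.095, 0], [-0.251, 0.189, 0], [-0.251, 0.189, 0], [-0.251, 0.189, 0], [-0.251, 0.189, 0], [-0.251, 0.189, 0], [-0.251, 0.189, 0], [-0.251, 0.189, 0], [-0.251, 0.189, 0], [-0.251, 0.189, 0], [-0.251, 0.189, 0], [-0.251, 0.189, 0], [-0.251, 0.189, 0], [-0.251, 0.189, 0], [-0.126, 0.095, 0], [0, 0, 0], [0, 0, 0]], "twist": [0, 0, 0, 0, 0, 0, 0, 0, 0, 0, 0, 0, 0, 0, 0, 0, 0]}}

```text
time: 10.8
position: [0.5767, -0.2779, 0.213]
tcp_rot: [-3.141, -0.001, 1.096]
ft_force: [0.1, 1.0, -1.9]
gripper_width: 0.0264
grip_force: 59.4
```

```bash
cat >> h.py <<'E'
def plan(tx,ty):
    o=ctrl.observe(); print(o["time"],o["position"].round(4),o["tcp_rot"].round(4),o["joint_pos"].round(2),o["gripper_width"])
    psi=o["tcp_rot"][2];d=np.array([tx,ty])-o["position"][:2];c,s=np.cos(psi),np.sin(psi)
    print("units x,y",(d@[c,s])/.12,(d@[s,-c])/.12)
E
python3 - <<'E'
from h import *
plan(.5778,-.2781)
t=ctrl.observe()["position"]
c=ctrl.get_calibration("wrist");p,d=ctrl.capture("wrist"); cv2.imwrite("pics/w4.png",p)
P=world("wrist",d,c); m=(P[...,2]>.135)&(P[...,2]<.19)&(np.hypot(P[...,0]-t[0],P[...,1]-t[1])<.03); print("wrist",m.sum(),P[m].mean(0) if m.any() else 0)
p,d=ctrl.capture("scene"); P=world("scene",d)
m=(np.hypot(P[...,0]-t[0],P[...,1]-t[1])<.025)&(P[...,2]>.11)&(P[...,2]<.2)
T=P[m]; print(m.sum(),T[:,2].min()); V=np.linalg.inv(ctrl.get_calibration("scene")["view"])
for z in (.155,.165,.175,.185):
    k=T[np.abs(T[:,2]-z)<.005][:,:2]
    # fit circle r=8 (facing camera)
    from scipy.optimize import least_squares
    r=least_squares(lambda q:np.hypot(*(k-q).T)-.008,k.mean(0)-.006*np.array([.556,.831])); print(z,len(k),r.x.round(4))
m=(np.abs(P[...,2]-.06)<.005)&(np.hypot(P[...,0]-.577,P[...,1]+.279)<.06)
print("knuckle in scene",cv2.minAreaRect((P[m][:,:2]*1000).astype(np.float32)))
E
```

```text
10.8 [ 0.5767 -0.2779  0.213 ] [-3.1408e+00 -6.0000e-04  1.0961e+00] [ 0.5   0.39 -0.19  1.69  0.08  1.06 -0.2 ] 0.026392604709844145
units x,y 0.00267635672564843 0.008759076619767879
wrist 642 [ 0.57883647 -0.27319958  0.16854973]
85 0.15179607504461634
0.155 14 [ 0.573 -0.278]
0.165 17 [ 0.574  -0.2776]
0.175 20 [ 0.574  -0.2778]
0.185 15 [ 0.5727 -0.2777]
knuckle in scene ((574.701416015625, -278.4866943359375), (76.00566864013672, 62.470787048339844), 62.62351608276367)
```

View pics/w4.png

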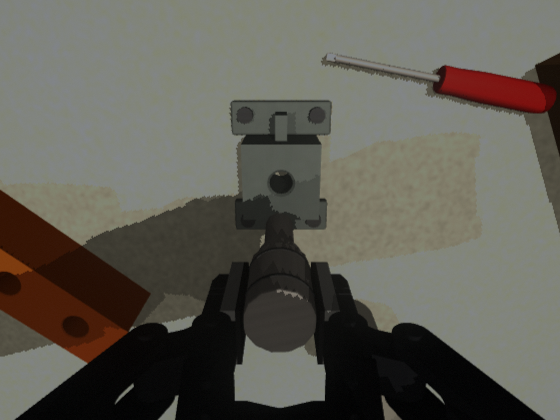

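The wrist view shows the bore at (281,182) and the pin shank at (280,235), with the tool x axis in line with the block. I'll measure both with this camera so the comparison is relative.

```bash
python3 - <<'E'
from h import *
from scipy.optimize import least_squares
c=ctrl.get_calibration("wrist");p,d=ctrl.capture("wrist")
P=world("wrist",d,c); t=ctrl.observe()["position"];K=c["K"];V=np.linalg.inv(c["view"])
print("cam",V[:3,3])
for z in (.155,.165,.175,.185):
    k=P[(np.abs(P[...,2]-z)<.005)&(np.hypot(P[...,0]-t[0],P[...,1]-t[1])<.03)][:,:2]
    r=least_squares(lambda q:np.hypot(*(k-q).T)-.008,t[:2],loss="soft_l1",f_scale=.001); print(z,len(k),r.x.round(4),r.cost)
k=P[(np.abs(P[...,2]-.225)<.008)&(np.hypot(P[...,0]-t[0],P[...,1]-t[1])<.02)]
k=P[(P[...,2]>.236)&(P[...,2]<.25)&(np.hypot(P[...,0]-t[0],P[...,1]-t[1])<.025)]
print("head top",len(k),np.median(k[:,2]) if len(k) else 0, cv2.minEnclosingCircle((k[:,:2]*1000).astype(np.float32)) if len(k) else 0)
m=(np.abs(P[...,2]-.06)<.006)&(np.hypot(P[...,0]-.577,P[...,1]+.278)<.06)
b=(np.hypot(P[...,0]-.577,P[...,1]+.279)<.02)&~m
n,l,s,cen=cv2.connectedComponentsWithStats(b.astype(np.uint8))
for i in range(1,n):
  if s[i,4]>40:
    u,v=cen[i]; r=V[:3,:3]@np.array([(u-K[0][2])/K[0][0],-(v-K[1][2])/K[1][1],-1]); q=(.06-V[2,3])/r[2]; print(s[i],cen[i],V[:3,3]+q*r)
E
```

```text
cam [ 0.61533338 -0.20191011  0.35646833]
0.155 147 [ 0.5761 -0.2782] 3.9142906032573666e-06
0.165 181 [ 0.5761 -0.2782] 4.6984702631543195e-06
0.175 212 [ 0.5762 -0.2782] 4.828726685574929e-06
0.185 99 [ 0.5762 -0.2781] 2.8075305695733787e-06
head top 5815 0.242522279852456 ((579.6612548828125, -271.85601806640625), 24.240760803222656)
[270 173  23  21 354] [280.94350282 182.70056497] [ 0.57767897 -0.27853849  0.06      ]
[  228   213   110   207 11615] [281.39655618 314.3126991 ] [ 0.52009827 -0.39242221  0.06      ]
```

>>> {"fn": "apply_moves", "kwargs": {"fingers": [0, 0, 0, 0, 0, 0, 0, 0, 0, 0, 0, 0], "travel": [[-0.004, 0.012, 0.1], [0, 0, 0.15], [0, 0, 0.15], [0, 0, 0.15], [0, 0, 0.05], [0, 0, 0.05], [0, 0, 0.05], [0, 0, 0.05], [0, 0, 0.05], [0, 0, 0.05], [0, 0, 0], [0, 0, 0]], "twist": [0, 0, 0, 0, 0, 0, 0, 0, 0, 0, 0, 0]}}

```text
time: 12.15
position: [0.5779, -0.2795, 0.1113]
tcp_rot: [-3.141, -0.0, 1.096]
ft_force: [0.9, -0.1, -2.7]
gripper_width: 0.0266
grip_force: 59.4
```

>>> {"fn": "apply_moves", "kwargs": {"fingers": [0, 0, 0, 0, 0, 0, 0, 0, 0, 0, 0, 0], "travel": [[0, 0, 0.05], [0, 0, 0.05], [0, 0, 0.05], [0, 0, 0.05], [0, 0, 0.03], [0, 0, 0.02], [0, 0, 0.01], [0, 0, 0], [0, 0, 0], [0, 0, 0], [0, 0, 0], [0, 0, 0]], "twist": [0, 0, 0, 0, 0, 0, 0, 0, 0, 0, 0, 0]}}

```text
time: 13.35
position: [0.5778, -0.2794, 0.081]
tcp_rot: [3.142, 0.0, 1.096]
ft_force: [-6.0, 2.6, 11.6]
gripper_width: 0.0265
grip_force: 61.3
```

```bash
python3 - <<'E'
from h import *
plan(.5778,-.2781); print(ctrl.observe()["ft_force"])
p,d=ctrl.capture("scene"); cv2.imwrite("pics/s5.png",p[140:250,170:320].repeat(5,0).repeat(5,1))
E
```

```text
13.35 [ 0.5778 -0.2794  0.081 ] [3.1416e+00 1.0000e-04 1.0955e+00] [ 0.48  0.54 -0.18  1.79  0.12  0.82 -0.23] 0.026455816602433256
units x,y 0.009510218484480928 -0.004901012095821119
[-6.04494978  2.62022502 11.58214297]
```

View pics/s5.png

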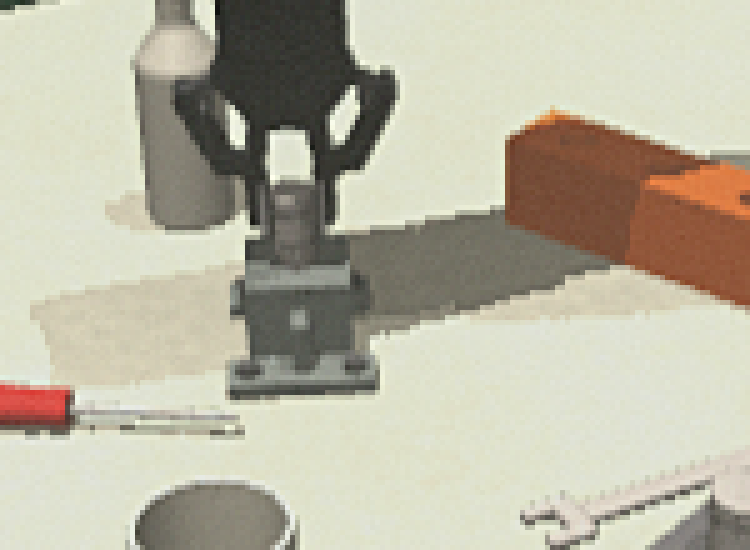

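A 12 N upward force at the expected height means the collar is seated: the TCP is 66 mm above the tip, so the tip is at z≈0.015. The tool can't tilt, so I'll make the pin pivot between the pads. I'll draw it up until only the tip is in the mouth, then lever it over on the rim along tool x.

>>> {"fn": "apply_moves", "kwargs": {"fingers": [0, 0, 0, 0, 0, 0, 0, 0, 0, 0], "travel": [[0, 0, 0], [0, 0, 0], [0, 0, -0.03], [0, 0, -0.06], [0, 0, -0.06], [0, 0, -0.06], [0, 0, -0.06], [0, 0, -0.055], [0, 0, 0], [0, 0, 0]], "twist": [0, 0, 0, 0, 0, 0, 0, 0, 0, 0]}}

```text
time: 14.4
position: [0.5779, -0.2795, 0.1192]
tcp_rot: [3.141, -0.0, 1.096]
ft_force: [-0.7, 0.4, -2.9]
gripper_width: 0.0264
grip_force: 59.3
```

>>> {"fn": "apply_moves", "kwargs": {"fingers": [0, 0, 0, 0, 0, 0, 0], "travel": [[0.06, 0, 0], [0.06, 0, 0], [0.057, 0, 0.01], [0.057, 0, 0.01], [0.055, 0, 0.019], [0.055, 0, 0.019], [0, 0, 0]], "twist": [0, 0, 0, 0, 0, 0, 0]}}

```text
time: 15.1
position: [0.5968, -0.2421, 0.1118]
tcp_rot: [-3.141, 0.0, 1.096]
ft_force: [-1.7, -2.7, 0.4]
gripper_width: 0.0262
grip_force: 61.2
```

```bash
python3 - <<'E'
from h import *
plan(.5772,-.2793); o=ctrl.observe();print(o["ft_force"],o["ft_torque"])
p,d=ctrl.capture("scene"); cv2.imwrite("pics/s6.png",p[120:240,170:320].repeat(5,0).repeat(5,1))
E
```

```text
15.1 [ 0.5968 -0.2421  0.1118] [-3.1410e+00  5.0000e-04  1.0964e+00] [ 0.43  0.51 -0.19  1.77  0.12  0.88 -0.29] 0.026226186527485824
units x,y -0.35026581383280025 -0.004080236315087953
[-1.73774397 -2.70412287  0.38403183] [-0.88477762  0.68058056 -0.05740764]
```

View pics/s6.png

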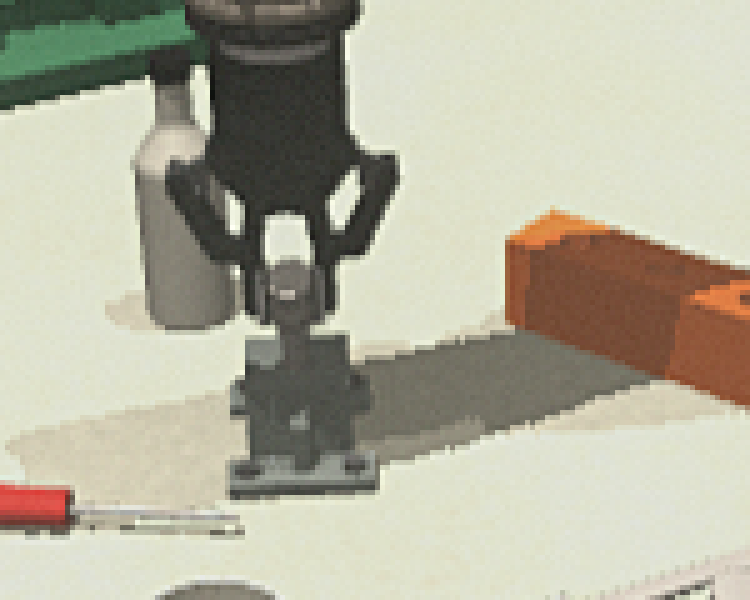

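The head now tips toward the camera (bright top face at (290,290)), so the pin is pivoting and the forces are small. I'll continue the arc.

>>> {"fn": "apply_moves", "kwargs": {"fingers": [0, 0, 0, 0, 0, 0, 0, 0, 0, 0, 0, 0, 0, 0, 0, 0], "travel": [[0.05, 0, 0.028], [0.05, 0, 0.028], [0.045, 0, 0.036], [0.045, 0, 0.036], [0.038, 0, 0.044], [0.038, 0, 0.044], [0.03, 0, 0.05], [0.03, 0, 0.05], [0.02, 0, 0.054], [0.02, 0, 0.054], [0.011, 0, 0.057], [0.011, 0, 0.057], [0.003, 0, 0.04], [0, 0, 0], [0, 0, 0], [0, 0, 0]], "twist": [0, 0, 0, 0, 0, 0, 0, 0, 0, 0, 0, 0, 0, 0, 0, 0]}}

```text
time: 16.75
position: [0.6181, -0.2013, 0.0429]
tcp_rot: [3.142, 0.0, 1.095]
ft_force: [1.8, -0.4, 2.0]
gripper_width: 0.0263
grip_force: 65.7
```

>>> {"fn": "apply_moves", "kwargs": {"fingers": [0, 0, 0, 0, 0, 0, 0, 0, 0, 0, 0, 0, 0, 0], "travel": [[0, 0, -0.08], [0, 0, -0.15], [0, 0, -0.2], [0, 0, -0.25], [0, 0, -0.25], [0, 0, -0.25], [0, 0, -0.25], [0, 0, -0.25], [0, 0, -0.2], [0, 0, -0.1], [0, 0, 0], [0, 0, 0], [0, 0, 0], [0, 0, 0]], "twist": [0, 0, 0, 0, 0, 0, 0, 0, 0, 0, 0, 0, 0, 0]}}

```text
time: 18.15
position: [0.6177, -0.2009, 0.2791]
tcp_rot: [-3.14, 0.0, 1.096]
ft_force: [0.3, 0.3, -2.6]
gripper_width: 0.0266
grip_force: 65.3
```

```bash
python3 - <<'E'
from h import *
o=ctrl.observe(); t=o["position"]; print(t,o["ft_force"],o["grip_force"])
ps=o["tcp_rot"][2]; X=np.array([np.cos(ps),np.sin(ps)]);Y=np.array([np.sin(ps),-np.cos(ps)])
for n in("scene","top"):
    p,d=ctrl.capture(n); P=world(n,d); cv2.imwrite(f"pics/{n}7.png",p)
    a=(P[...,:2]-t[:2])@X; b=(P[...,:2]-t[:2])@Y
    for lo,hi in((-.09,-.07),(-.07,-.055),(-.055,-.045),(-.04,-.03),(-.025,-.015),(-.015,0),(0,.016)):
        k=P[(a>lo)&(a<hi)&(np.abs(b)<.012)&(P[...,2]>.15)&(P[...,2]<.34)]
        if len(k): print(n,lo,len(k),"z",k[:,2].min().round(3),np.median(k[:,2]).round(3),k[:,2].max().round(3))
    for q in("pin_thick_a",): print([(r["confidence"],r["bbox"]) for r in ctrl.silhouettes(q,n)])
a=cv2.imread("pics/scene7.png")[80:280,170:400]
cv2.imwrite("pics/s7.png",cv2.resize(a,None,fx=3,fy=3))
E
```

```text
[ 0.61773434 -0.20094324  0.2790705 ] [ 0.25652939  0.28114495 -2.57354706] 65.33507466316223
scene -0.09 12 z 0.305 0.309 0.31
scene -0.07 8 z 0.306 0.31 0.312
scene -0.055 1 z 0.315 0.315 0.315
scene -0.04 1 z 0.317 0.317 0.317
scene -0.025 12 z 0.315 0.32 0.321
scene -0.015 19 z 0.315 0.319 0.321
scene 0 87 z 0.294 0.309 0.322
[(0.9, [344.4, 253.8, 14.5, 25.0]), (0.55, [320.1, 245.8, 14.6, 20.0])]
[(0.56, [200.8, 223.3, 15.8, 14.8])]
```

View pics/s7.png

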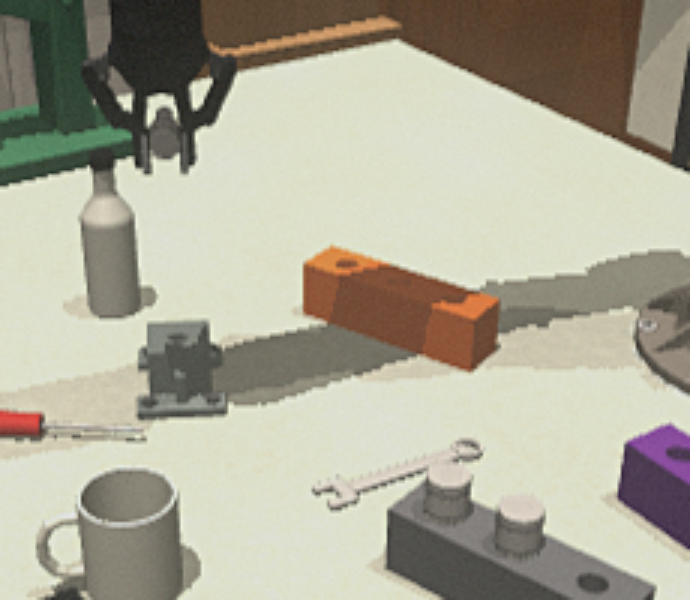

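The last picture shows the pin level in the raised gripper (head end-on at (165,135)), the bore empty, and both thick pins in the rack. Depth puts the pin's axis at z≈0.302–0.306, about 4° from level.

```bash
python3 -c "
from rig import ctrl
print(ctrl.sign_off())"
```

```text
the job is handed in; nothing more can be done
None
```

The slim pin went fully home in the knuckle's bore and was drawn out again. I handed the job in at about 18 s with it gripped about 4° from level and 0.30 m above the bench; sign-off returned no verdict. The two thick pins are still in the rack, and no bystander was touched.

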